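# Jack up the stuck lid of the entrance console

## Robot

A 6-joint arm with a two-finger parallel gripper is mounted at the origin on the work surface. World frame = base frame: x ahead of the robot, y to its left, z up, the work surface at z = 0. Lengths are in mm, angles in rad, forces in N, time in s.
With the tool pointing down it reaches from about 350 to 775 mm from the base axis. Payload 7.3 kg.
Tool frame: the origin (TCP) lies midway between the tips of the shut fingers; the grasp point (between the pads) lies 19 mm behind it; z points along the fingers, y is the line along which they close (so a half turn about z gives the same grasp; the last joint's range is limited). The gripper opens to 92 mm and grips with 3 to 60 N. Pads are 19 mm wide; open, the fingers measure 130 mm over their backs; the gripper's body (75 mm by 190 mm) begins 47 mm behind the grasp point.
Start: joints at [-1.409, 0.342, 1.524, -0, 1.275, -0.146], TCP at [159.078, -500.339, 226.741] pointing down, gripper open.
Joint ranges: [-2.53, 2.53], [-0.77, 2.02], [0.04, 2.7], [-1, 4.14], [0.28, 2.66], [-3.11, 3.11]. Speed limits (rad/s): [2.57, 2.57, 3.14, 3.14, 3.14, 3.14].

## Interface

Orientations are given as [roll, pitch, yaw] about the fixed x, y, z axes, in that order (R = Rz(yaw) Ry(pitch) Rx(roll)).
In Python, from plant import readout, vision, order, models gives the robot as it stands. The module is installed in compiled form; this text tells all that it offers.
- The arm moves only by the tool step_arm, never from a script. Its argument "series" is text: rows parted by semicolons, each of 7 numbers parted by spaces: the gripper's target within -1 to 1 (shut at 1, half-way at 0, fully open at -1), then the shift along the tool's x, y, z each as a share of 80 mm, from -1 to 1, then the turn, a rotation vector about the tool's x, y, z each as a share of 2 pi rad, from -1 to 1. In form: jaw x y z ax ay az; .... A call has 1 to 20 rows; each row is the pose to reach, as a shift and turn from the pose commanded when the call began, along the tool's axes at that moment, turning the shorter way round; what a row does not reach only later rows make up. A row lasts 1/10 s, in which the tool goes at most 50 mm and 8.59 degrees, less where a joint would pass 70% of its speed; a pose out of reach is approached as far as the arm can. A call with a number of a shift or a turn outside -1 to 1 is refused whole. A call with a gripper value outside its range is refused whole. The fingers move at their own pace and stop on an object; the grip force is fixed at half the most. Time passes only in rows, so rows that repeat a pose let the fingers close. It gives the time, the measured TCP pose, the force, the opening and the grip force at its end, in the units of the state.
- readout.get_obs(): the state, without advancing time (a new reading comes with each control period).
- vision.capture(name): name is "scene" or "side" or "wrist"; returns a dict with "frame" (384x512x3 uint8, red, green, blue), "depth" (384x512 float32, mm along the optical axis (not along the pixel's ray), 0 where there is no reading), "fovy" (degrees; the focal length in pixels is half the picture's height over the tangent of half this angle, whatever the lens; pixels are square), "cx", "cy" (the principal point, pixels), "rvec" (rotation vector, rad) and "tvec" (3), from world to camera coordinates, as OpenCV has them; the wrist camera has in their place "mount" (4x4, takes a point from camera to tool coordinates, whose origin is the TCP and whose axes are the flange's). Camera axes: x right, y down, z forward; pixel columns grow to the right and rows downward; lengths in mm; the calibration is good to about 2 mm. A picture is of the moment at which its call begins: read the wrist's pose just before it.
- order.close_job(): hands the job in; it is judged then, once.
Trained networks look in a picture, given as the dict that the camera call returned (one of the last four; its "shot" number tells which), for a name from the list of things; names that differ only in an ending like _2 or _b are one class to them, and where a whole thing is asked for, a point or a joint stands for the part that bears it (a point fixed in the world has none). Each returns a list of dicts, best first, with "p" (0 to 1); they miss things now and then, are a little off and sometimes report something else, mostly with a low value. They report only what shows in the picture. A call takes as long as a camera call. They do not tell look-alikes from the thing itself.
- models.look_for(picture, thing): "position" ([column, row] in pixels, amid what is visible of it).
- models.pinpoint(picture, thing): "position" ([column, row] in pixels: a listed point, or the origin of a listed thing).
The state is a dict: "time": time; "joint_positions": joint angles; "dq": joint speeds; "tau": joint torques, N m; "tool_pos": TCP position; "tcp_rot": TCP orientation; "contact_force": force on the tool from outside, world axes, zero at the start; "moment": the same for the moment, N m; "grip_width": finger opening in mm; "finger_force": force on a finger pad.
Only numpy, scipy, OpenCV 4.12 (cv2) and the standard library are available. Lean on these libraries where they do the work, as an engineer would, in place of code of your own. Each camera call takes 0.05 s, during which the arm holds its last target. There are 200 camera calls.

## Task

The flip lid of the storage well is stuck: stand the red lever jack on the ledge with its saddle centred under the orange lift pad on the lid's front tab, then pump the handle: one full stroke right down and let it all the way back up so the lid settles shut, to loosen it, and a second one right down to raise the lid. Finish while holding the handle down, the lid resting on the saddle alone; do not push or lift the well or its lid with the robot, and leave the other things on the ledge where they are.

Things in the scene. Friction and masses are not known exactly. Their poses are not given: they have to be found in the camera images.
- console: white laminate storage well fixed on the ledge, 160 x 240 x 68 mm (its x, y, z); origin: centre of its underside; front faces its -x. Lid hinged along the top of the rear (+x) wall; a steel tab of the lid, 64 mm wide, 8 mm thick, juts 60 mm out from the front wall, underside 68 mm above the ledge. The small lever on its -y side is fixed and plays no part.
- lift_pad (a point): orange 40 x 40 mm lift pad let into the lid's front tab, seen from above as an orange square; origin: centre of its underside, 66 mm above the ledge while the lid is shut, on the well's centre line, 35 mm out from its front wall (115 mm from the console's origin along its -x). x axis: the console's x. The lid (about 0.35 kg) falls shut by itself.
- jack_middle (a point): centre of the loose red lever jack (about 0.7 kg), 30 mm above its underside. Jack axes: x to the saddle, handle to -x, z up. Base plate 8 mm thick, 70 mm wide, x -110 to +85 mm. Body: two cheeks, 46 mm over their outsides in y (grasp here from above), x -45 to +45, 8 to 55 mm above the ledge. Between them the 12 mm handle rod rises to -x, 82 mm above the ledge at x = -37.
- saddle: round black rubber saddle of the jack, 33 mm across; origin at the centre of its top face, 60 mm along the jack's +x from jack_middle. Top 58 mm above the ledge when lowered, so it passes under the pad with 8 mm to spare; it rises straight up, 77 mm per rad of the handle joint, 50 mm in all, raising the pad to about 108 mm above the ledge.
- handle_bar: yellow cross bar at the end of the jack's handle, pressed from above: 16 mm thick, 66 mm long along the jack's y; origin at its centre. It swings on a 130 mm arm about a pivot 30 mm along +x from jack_middle, 45 mm above the ledge. Up: arm 0.5 rad above level (bar 84 mm behind jack_middle, 107 mm above the ledge); fully down: 0.15 rad below level (26 mm above the ledge).
- jack_handle (a joint): handle angle of the jack in rad: 0 up (at rest), 0.65 fully down at its stop. A spring and the lid's weight push it back up; it takes about 2 N at the bar to start and about 5 N near the bottom. There is no ratchet: let go and handle, saddle and lid come back.
- watch_stand: black smartwatch on a white plastic stand, one piece, foot 70 x 60 mm, 80 mm tall; to be left where it is; origin at the centre of its underside
- key_fob: silver car key fob lying flat, 62 x 34 x 14 mm; to be left where it is; origin at the centre of its underside
- paperweight: round green-tinted glass paperweight, 72 mm across, 49 mm tall; to be left where it is; origin at the centre of its underside
- clothespin: orange plastic clothespin lying flat, 75 x 11 x 12 mm; to be left where it is; origin at the centre of its underside
- gel_bottle: clear hand-gel bottle, 50 mm across, 120 mm tall; to be left where it is; origin at the centre of its underside
Mind the look-alikes: they are no part of the job. Several things look just like the part that bears jack_middle: the one meant starts farthest to the robot's left.

How it is judged:
By the outcome, as a careful person would: the job done as asked, in the order asked, and still so for the second after the job is handed in, while the arm keeps its last pose, push and grip.
It also fails if it takes over 72 s, if anything falls off the work surface, if the arm or the gripper's body presses on something with over 40 N, if the wrist force passes 120 N, or if a joint passes its speed limit or range.

## Working session

There is one attempt and no reset: what is moved stays moved. The work goes in short steps, Python scripts to look and compute and a tool call to move; the robot and the scene stay as the last step left them, time stands still between calls to the robot, and variables do not carry over. Pictures are saved under pics/ and viewed, at most 10 in all, crops included, and the job is handed in when it is done.

Besides the shell and the picture viewer there is one more tool, called in YAML: its name, and indented under it one key for each argument. step_arm: Moves the arm, as the interface text tells. Shift numbers are shares of 80 mm and turn numbers shares of 2 pi rad, none past 1 either way. Its arguments: {"type":"object","properties":{"series":{"type":"string"}},"required":["series"]}

```bash
mkdir -p pics; cat > h.py <<'E'
import numpy as np,cv2
from plant import readout,vision,order,models
from scipy.spatial.transform import Rotation as R
def K(c):
    f=c["frame"].shape[0]/2/np.tan(np.radians(c["fovy"])/2); return f
def T(c,o=None):
    if "mount" in c:
        W=np.eye(4);W[:3,:3]=R.from_euler('xyz',o["tcp_rot"]).as_matrix();W[:3,3]=o["tool_pos"];return W@np.array(c["mount"])
    M=np.eye(4);M[:3,:3]=cv2.Rodrigues(np.array(c["rvec"],float))[0];M[:3,3]=np.ravel(c["tvec"]);return np.linalg.inv(M)
def ray(c,uv,o=None):
    f=K(c);d=np.array([(uv[0]-c["cx"])/f,(uv[1]-c["cy"])/f,1.]);M=T(c,o);return M[:3,3],M[:3,:3]@d
def onz(c,uv,z,o=None):
    p,d=ray(c,uv,o);return p+d*(z-p[2])/d[2]
def cloud(c,o=None):
    f=K(c);D=c["depth"];v,u=np.indices(D.shape);P=np.stack([(u-c["cx"])/f*D,(v-c["cy"])/f*D,D],-1);M=T(c,o);return P@M[:3,:3].T+M[:3,3]
def save(c,n):cv2.imwrite("pics/"+n,c["frame"][...,::-1])
E
python3 - <<'E'
from h import *
np.set_printoptions(precision=1,suppress=True)
o=readout.get_obs();print({k:np.round(v,3) for k,v in o.items()})
ims=[]
for n in["scene","side"]:
    c=vision.capture(n);ims.append(c["frame"]);print(n,T(c)[:3,3])
    for t,z in[("jack_middle",30),("saddle",58),("handle_bar",107),("lift_pad",66),("console",0)]:
        print(t,[(round(d["p"],2),np.round(d["position"]),onz(c,d["position"],z)) for d in models.pinpoint(c,t)])
    save(c,n+".png")
E
```

```text
{'time': np.float64(0.0), 'joint_positions': array([-1.4,  0.3,  1.5,  0. ,  1.3, -0.1]), 'dq': array([-0., -0., -0., -0.,  0., -0.]), 'tau': array([  0. , -43.1, -24.4,   0.1,   0.1,  -0. ]), 'tool_pos': array([ 159. , -499.9,  226. ]), 'tcp_rot': array([-3.1, -0. ,  0.3]), 'contact_force': array([-0. , -0.4, -0.2]), 'moment': array([ 0., -0., -0.]), 'finger_force': np.float64(0.0), 'grip_width': np.float64(91.746)}
scene [1473.6 -139.9 1439.6]
jack_middle [(0.86, array([185., 206.]), array([ 499.8, -255.1,   30. ])), (0.77, array([126., 178.]), array([ 329.2, -481.4,   30. ])), (0.7, array([329., 234.]), array([707.2, 262.1,  30. ]))]
saddle [(0.59, array([121., 189.]), array([ 401.6, -493.5,   58. ])), (0.54, array([189., 214.]), array([ 560.5, -241.2,   58. ]))]
handle_bar [(0.46, array([175., 177.]), array([ 414.8, -278.1,  107. ])), (0.43, array([133., 149.]), array([ 246.9, -439.8,  107. ]))]
lift_pad [(0.77, array([241., 222.]), array([628.6, -52.4,  66. ]))]
console [(0.94, array([240., 258.]), array([739.9, -73. ,   0. ])), (0.28, array([321., 196.]), array([513.3, 284.4,  -0. ]))]
side [ 282.8  733.1 1025. ]
jack_middle [(0.56, array([355., 123.]), array([ 335.7, -467.9,   30. ]))]
saddle [(0.62, array([341., 112.]), array([ 392.7, -471.7,   58. ])), (0.44, array([275., 142.]), array([ 559. , -246.5,   58. ]))]
handle_bar [(0.6, array([382., 111.]), array([ 259.3, -466.1,  107. ])), (0.48, array([321., 132.]), array([ 423.7, -292.9,  107. ]))]
lift_pad [(0.61, array([234., 177.]), array([621.6, -47.2,  66. ]))]
console [(0.75, array([205., 180.]), array([724.4, -56. ,   0. ]))]
```

View pics/scene.png

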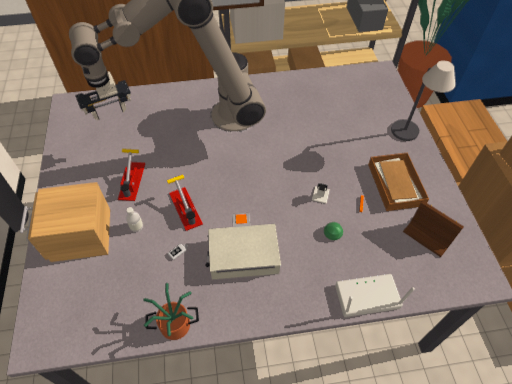

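View pics/side.png

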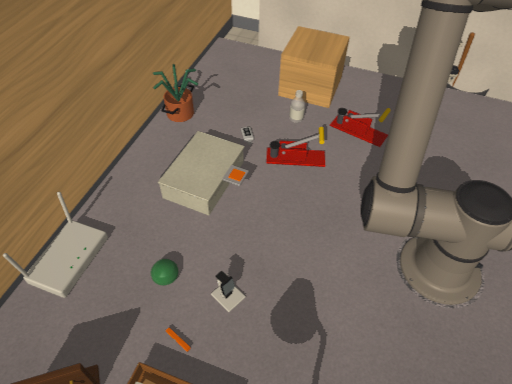

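Candidates for the jack: red jack A at scene pixel (185,206), y≈-255, and red jack B at (130,180), y≈-480. The robot's left is +y, so I choose A. The pad is at (241,220). I'll check A in a crop and measure poses from depth.

```bash
python3 - <<'E'
from h import *
np.set_printoptions(precision=1,suppress=True)
ims=[]
for n in["scene","side"]:
    c=vision.capture(n);P=cloud(c);F=c["frame"].astype(int);r,g,b=F[...,0],F[...,1],F[...,2]
    X,Y,Z=P[...,0],P[...,1],P[...,2]
    def rect(m,t):
        q=P[m][:,:2].astype(np.float32)
        if len(q)>5:print(n,t,len(q),q.mean(0),cv2.minAreaRect(q),"z",np.median(Z[m]))
    near=(abs(X-500)<120)&(abs(Y+255)<90)
    rect(near&(r>120)&(g<60)&(b<60)&(Z<16),"base")
    rect(near&(r>150)&(g>130)&(b<90)&(Z>60),"bar")
    rect(near&(r<70)&(g<70)&(Z>45)&(Z<70)&(X>530),"saddle")
    rect((abs(X-740)<150)&(abs(Y+60)<170)&(Z>55)&(Z<100),"lid")
    rect((abs(X-620)<60)&(abs(Y+50)<60)&(r>200)&(g<140)&(b<90),"pad")
    if n=="scene":ims=F[150:270,100:300].astype(np.uint8)
cv2.imwrite("pics/crop.png",cv2.resize(ims,None,fx=4,fy=4,interpolation=2)[...,::-1])
E
```

```text
scene base 247 [ 494.9 -253.7] ((492.89373779296875, -257.5049133300781), (196.86448669433594, 68.71678161621094), 16.519065856933594) z 6.370296063181513
scene bar 67 [ 425.5 -278.2] ((424.5421142578125, -277.92333984375), (15.623590469360352, 66.56198120117188), 18.058128356933594) z 111.85480785925643
scene saddle 56 [ 560.9 -237.4] ((560.1119995117188, -237.916259765625), (35.10746765136719, 32.37930679321289), 57.57683563232422) z 55.6655217427184
scene lid 3275 [730.7 -60.9] ((706.6243896484375, -63.9964599609375), (254.8401336669922, 232.09765625), 86.37528991699219) z 74.88118427212021
scene pad 99 [618.5 -52.5] ((617.2791137695312, -51.70319747924805), (36.72809600830078, 43.20035934448242), 82.41819763183594) z 76.85709825042909
side base 550 [ 469.2 -249.4] ((490.2177734375, -268.1871032714844), (193.3821563720703, 99.54582977294922), 17.705947875976562) z 8.093528823703878
side bar 63 [ 419.3 -270.2] ((421.6824951171875, -275.88690185546875), (12.29382610321045, 68.1169662475586), 18.13392448425293) z 114.67972485497444
side saddle 73 [ 555.1 -233.8] ((551.7071533203125, -238.4039764404297), (44.56258773803711, 29.9525203704834), 32.7640266418457) z 57.15769087451474
side lid 3849 [720.9 -46.2] ((706.159912109375, -56.87330627441406), (248.06214904785156, 231.57623291015625), 86.22124481201172) z 75.86079254302899
side pad 11 [616.5 -38.3] ((615.2628784179688, -50.78308868408203), (36.801631927490234, 33.63813400268555), 86.68929290771484) z 76.89905855552638
```

View pics/crop.png

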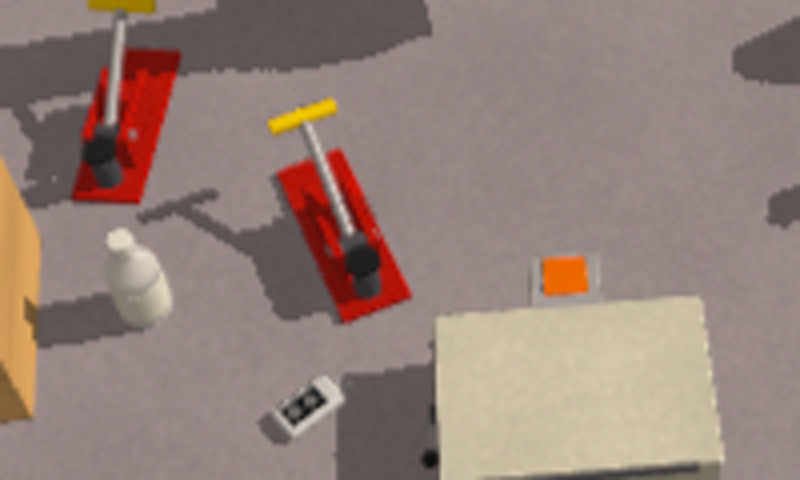

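The crop shows jack A with its saddle at crop (362,255), facing the well, its yellow bar at (303,115), and the pad at (565,275). Nothing stands close to its sides.

```bash
cat >> h.py <<'E'
def go(p,yaw):
    o=readout.get_obs();Rm=R.from_euler('xyz',o["tcp_rot"]);G=R.from_euler('xyz',[np.pi,0,yaw])
    s=Rm.inv().apply(np.array(p)-o["tool_pos"]);t=(Rm.inv()*G).as_rotvec()
    print("now",np.round(o["tool_pos"],1),np.round(o["tcp_rot"],4),"mm",np.round(s,1),"shift",np.round(s/80,4),"turn",np.round(t/2/np.pi,5))
E
python3 -c "
from h import *
go([500,-256,226],.30)"
```

```text
now [ 159.1 -500.3  226.8] [3.1415 0.     0.3079] mm [ 398.9 -129.6    0.7] shift [ 4.9866 -1.6194  0.009 ] turn [2.00e-05 0.00e+00 1.25e-03]
```

step_arm:
  series: "-1 0.5 -0.16 0 0 0 0; -1 1 -0.325 0 0 0 0.00125"

```text
time: 0.9
tool_pos: [227.5, -451.2, 226.6]
tcp_rot: [3.141, -0.0, 0.297]
contact_force: [0.0, -0.2, 0.0]
grip_width: 91.8
finger_force: 0.0
```

step_arm:
  series: "-1 0.5 -0.16 0 0 0 0; -1 1 -0.325 0 0 0 0"

```text
time: 1.1
tool_pos: [297.2, -401.9, 226.8]
tcp_rot: [3.141, -0.0, 0.299]
contact_force: [0.3, -0.6, -0.7]
grip_width: 91.6
finger_force: 0.0
```

step_arm:
  series: "-1 0.5 -0.16 0 0 0 0; -1 1 -0.325 0 0 0 0"

```text
time: 1.3
tool_pos: [366.2, -353.3, 226.9]
tcp_rot: [3.141, -0.0, 0.3]
contact_force: [0.7, -1.0, 0.5]
grip_width: 91.9
finger_force: 0.0
```

step_arm:
  series: "-1 0.5 -0.16 0 0 0 0; -1 1 -0.325 0 0 0 0"

```text
time: 1.5
tool_pos: [435.0, -304.7, 226.9]
tcp_rot: [3.141, -0.0, 0.3]
contact_force: [0.0, -1.0, 0.0]
grip_width: 92.0
finger_force: 0.0
```

step_arm:
  series: "-1 0.5 -0.16 0 0 0 0; -1 1 -0.325 0 0 0 0; -1 1 -0.325 0 0 0 0; -1 1 -0.325 0 0 0 0; -1 1 -0.325 0 0 0 0"

```text
time: 2.0
tool_pos: [501.7, -258.0, 226.6]
tcp_rot: [-3.142, 0.001, 0.299]
contact_force: [0.4, -0.5, 0.7]
grip_width: 91.5
finger_force: 0.0
```

```bash
cat > m.py <<'E'
from h import *
import sys
np.set_printoptions(precision=1,suppress=True)
o=readout.get_obs();c=vision.capture("wrist");P=cloud(c,o);F=c["frame"].astype(int);r,g,b=F[...,0],F[...,1],F[...,2]
X,Y,Z=P[...,0],P[...,1],P[...,2];ok=c["depth"]>0
def rect(m,t):
    q=P[m&ok][:,:2].astype(np.float32)
    if len(q)>5:print(t,len(q),q.mean(0),cv2.minAreaRect(q),"z",np.median(Z[m&ok]))
rect((r>110)&(g<60)&(b<60)&(Z<16),"base")
rect((r>110)&(g<60)&(b<60)&(Z>47),"cheeks")
rect((r>150)&(g>130)&(b<90)&(Z>20),"bar")
rect((r>200)&(g<140)&(b<90)&(g>60)&(Z>50),"pad")
for t,z in[("jack_middle",30),("saddle",58),("handle_bar",107),("lift_pad",66)]:
    print(t,[(round(d["p"],2),np.round(d["position"]),onz(c,d["position"],z,o)) for d in models.pinpoint(c,t)])
save(c,sys.argv[1]+".png");print(o["tool_pos"],o["tcp_rot"],o["time"])
E
python3 m.py w1
```

```text
base 1333 [ 512.5 -270. ] ((447.86773681640625, -304.7378234863281), (321.7048034667969, 117.15047454833984), 42.25339889526367) z 8.330782464120091
cheeks 762 [ 504.  -257.9] ((522.5787353515625, -262.05908203125), (119.74993896484375, 70.18819427490234), 17.5855712890625) z 55.02167659721306
bar 913 [601.2 -78.2] ((543.1829833984375, -285.65301513671875), (520.6312866210938, 82.165771484375), 80.38581848144531) z 78.28742860786514
pad 569 [ 517.6 -228.9] ((555.0692749023438, -184.44180297851562), (261.14556884765625, 82.083984375), 51.42405700683594) z 55.160210743568086
jack_middle [(0.84, array([247., 169.]), array([ 502.5, -252.1,   30. ]))]
saddle [(0.94, array([247., 120.]), array([ 558.7, -234.9,   58. ]))]
handle_bar []
lift_pad [(0.58, array([84.,  5.]), array([616. , -53.1,  66. ])), (0.18, array([393., 178.]), array([ 547.7, -409.1,   66. ]))]
[ 501.7 -258.   226.6] [-3.1  0.   0.3] 2.0
```

View pics/w1.png

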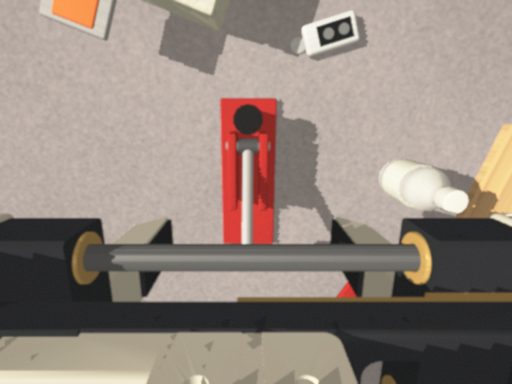

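The wrist view shows the jack upright in the picture (columns 222–277, saddle at (247,120)), so yaw 0.30 is right. The key fob (330,35) and bottle (425,185) are clear of the fingers.

```bash
python3 -c "
from h import *
go([507,-251.5,26],.30)"
```

```text
now [ 501.8 -258.2  226.9] [ 3.1413e+00 -1.0000e-04  2.9840e-01] mm [  6.9  -4.9 200.9] shift [ 0.0864 -0.0615  2.5113] turn [ 5.0e-05 -1.0e-05 -2.5e-04]
```

step_arm:
  series: "-1 0.086 -0.06 0.4 0 0 0; -1 0.086 -0.06 0.9 0 0 0; -1 0.086 -0.06 0.9 0 0 0"

```text
time: 2.55
tool_pos: [504.6, -249.3, 150.2]
tcp_rot: [-3.134, 0.006, 0.299]
contact_force: [-0.9, 1.5, -0.5]
grip_width: 91.7
finger_force: 0.0
```

step_arm:
  series: "-1 0 0 0.4 0 0 0; -1 0 0 0.8 0 0 0; -1 0 0 0.8 0 0 0"

```text
time: 2.85
tool_pos: [505.8, -250.2, 88.7]
tcp_rot: [-3.137, 0.004, 0.299]
contact_force: [0.3, 0.5, -0.3]
grip_width: 91.9
finger_force: 0.0
```

step_arm:
  series: "-1 0 0 0.3 0 0 0; -1 0 0 0.6 0 0 0; -1 0 0 0.81 0 0 0; -1 0 0 0.81 0 0 0; 1 0 0 0.81 0 0 0; 1 0 0 0.81 0 0 0; 1 0 0 0.81 0 0 0; 1 0 0 0.81 0 0 0; 1 0 0 0.81 0 0 0; 1 0 0 0.81 0 0 0; 1 0 0 0.81 0 0 0; 1 0 0 0.81 0 0 0"

```text
time: 4.05
tool_pos: [507.8, -251.0, 26.1]
tcp_rot: [3.141, -0.0, 0.3]
contact_force: [-0.7, -2.0, 1.8]
grip_width: 45.6
finger_force: 30.0
```

```bash
python3 m.py w2
```

```text
base 1774 [ 532.4 -260.6] ((513.8800048828125, -251.14454650878906), (115.26517486572266, 65.49539184570312), 15.83651065826416) z 8.329124649966374
cheeks 2412 [ 514. -249.] ((528.9603881835938, -243.9499969482422), (95.69512176513672, 46.20876693725586), 17.149988174438477) z 54.99668911966371
bar 143 [ 531.1 -229.6] ((536.4349975585938, -253.90802001953125), (16.54717254638672, 74.94786071777344), 16.917585372924805) z 111.75796841768219
pad 1394 [ 536.9 -240.6] ((531.0159301757812, -234.568603515625), (45.584495544433594, 80.89244079589844), 59.18070602416992) z 55.09783704522337
jack_middle [(0.74, array([251., 246.]), array([ 502.8, -251.8,   30. ]))]
saddle [(0.76, array([250., 147.]), array([ 559.4, -233.8,   58. ]))]
handle_bar []
lift_pad []
[ 507.8 -251.    26.1] [ 3.1 -0.   0.3] 4.05
```

step_arm:
  series: "1 0 0 -0.2 0 0 0; 1 0 0 -0.5 0 0 0; 1 0 0 -0.9 0 0 0; 1 0 0 -0.9 0 0 0"

```text
time: 4.7
tool_pos: [509.1, -251.5, 100.3]
tcp_rot: [3.138, -0.003, 0.3]
contact_force: [1.4, -1.8, -7.5]
grip_width: 45.9
finger_force: 30.0
```

```bash
python3 -c "
from h import *
go([480,-42,96],-.065)"
```

```text
now [ 509.1 -251.5  100.3] [ 3.1376 -0.0034  0.3001] mm [  34.2 -208.8    3.6] shift [ 0.4272 -2.6099  0.0454] turn [ 0.00052 -0.00065  0.0581 ]
```

step_arm:
  series: "1 0.07 -0.4 0 0 0 0; 1 0.14 -0.87 0 0 0 0"

```text
time: 4.9
tool_pos: [496.4, -180.6, 95.5]
tcp_rot: [-3.139, 0.002, 0.298]
contact_force: [0.1, -0.0, -8.9]
grip_width: 45.9
finger_force: 30.0
```

step_arm:
  series: "1 0.07 -0.45 0 0 0 0; 1 0.14 -0.87 0 0 0 0"

```text
time: 5.1
tool_pos: [485.7, -109.1, 95.4]
tcp_rot: [-3.139, 0.003, 0.3]
contact_force: [1.1, -0.3, -7.6]
grip_width: 45.4
finger_force: 30.0
```

step_arm:
  series: "1 0.07 -0.45 0 0 0 0.02; 1 0.14 -0.87 0.04 0 0 0.04; 1 0.14 -0.87 0.04 0 0 0.058; 1 0.14 -0.87 0.04 0 0 0.058; 1 0.14 -0.87 0.04 0 0 0.058; 1 0.14 -0.87 0.04 0 0 0.058; 1 0.14 -0.87 0.04 0 0 0.058"

```text
time: 5.8
tool_pos: [477.9, -42.0, 94.3]
tcp_rot: [-3.142, 0.0, -0.064]
contact_force: [0.5, -0.4, -7.4]
grip_width: 45.9
finger_force: 30.0
```

```bash
python3 m.py w3
```

```text
cheeks 5774 [496.6 -46.6] ((488.5624084472656, -47.40387725830078), (56.88199234008789, 119.44513702392578), 86.42020416259766) z 122.50879949625808
bar 1261 [500.2 -61.4] ((504.8396911621094, -56.165103912353516), (78.87234497070312, 14.301580429077148), 86.17597961425781) z 185.8622080240835
pad 3598 [535.  -33.1] ((490.27203369140625, -41.79993438720703), (68.16862487792969, 132.6553955078125), 86.0877456665039) z 76.59042887178859
jack_middle [(0.61, array([250., 246.]), array([440.2, -37.5,  30. ]))]
saddle [(0.83, array([250., 146.]), array([525.1, -43.3,  58. ]))]
handle_bar [(0.36, array([252., 146.]), array([530.6, -44.8, 107. ])), (0.31, array([250., 248.]), array([475.9, -40.6, 107. ]))]
lift_pad []
[477.9 -42.   94.3] [-3.1  0.  -0.1] 5.8
```

View pics/w3.png

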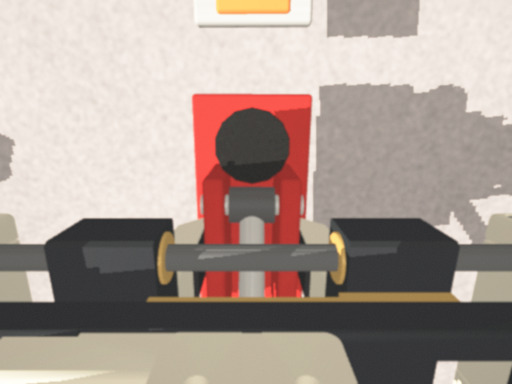

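The view shows the tab edge at row 24 (columns 195–311), level in the picture, so yaw is right. The pad's near edge is at row 13 (columns 217–291), and the saddle is at (252,146).

```bash
python3 - <<'E'
from h import *
np.set_printoptions(precision=2,suppress=True)
o=readout.get_obs();c=vision.capture("wrist");P=cloud(c,o);F=c["frame"].astype(int)
Rm=R.from_euler('xyz',o["tcp_rot"]).as_matrix();Q=(P-o["tool_pos"])@Rm
print(c["cx"],c["cy"])
f=lambda uv,z:Rm.T@(onz(c,uv,z,o)-o["tool_pos"])
print("tab edge L,R",f((195,24),76),f((311,24),76),"pad edge",f((217,13),76),f((291,13),76))
zs=58+o["tool_pos"][2]-26.1
print("saddle L,R",f((215,146),zs),f((290,146),zs),"top/bot",f((252,109),zs),f((252,183),zs))
r,g,b=F[...,0],F[...,1],F[...,2]
m=(r>200)&(g>80)&(g<180)&(b<90)&(np.arange(384)[:,None]<60)
print(m.sum(),np.argwhere(m).min(0),np.argwhere(m).max(0),Q[m].min(0),Q[m].max(0))
d=(r<60)&(g<60)&(b<60)&(np.arange(384)[:,None]<190)&(np.arange(384)[:,None]>90)&(abs(np.arange(512)-252)<45);print(d.sum(),Q[d].mean(0),Q[d].min(0),Q[d].max(0))
for y in(2,5,15,20,22,24,26):
  w=np.where((P[y,:,2]>60)&(abs(np.arange(512)-252)<100))[0];print(y,w.min() if len(w) else None,w.max() if len(w) else None,np.median(P[y,w],0) if len(w) else '')
E
```

```text
251.29196391237983 190.39645099854448
tab edge L,R [115.35 -31.37  18.72] [115.37  31.8   18.73] pad edge [120.7  -19.24  18.72] [120.71  20.72  18.73]
saddle L,R [ 54.63 -16.33 -31.9 ] [ 54.63  15.88 -31.89] top/bot [ 69.94  -0.45 -31.9 ] [ 38.31  -0.43 -31.9 ]
1 [  7 289] [  7 289] [123.16  19.39  17.35] [123.16  19.39  17.35]
956 [ 44.61  -0.23 -32.61] [  39.13  -13.94 -158.24] [ 67.88  13.47 -30.47]
2 195 312 [602.86 -50.19  77.78]
5 184 312 [601.38 -49.86  77.89]
15 196 312 [597.28 -50.11  76.28]
20 196 312 [594.84 -49.97  76.45]
22 196 329 [594.03 -48.85  75.91]
24 197 310 [593.14 -49.59  75.51]
26 198 341 [592.74 -48.75  73.51]
```

step_arm:
  series: "1 0 0 0.3 0 0 0; 1 0 0 0.6 0 0 0; 1 0 0 0.8 0 0 0; 1 0 0 0.81 0 0 0; 1 0 0 0.81 0 0 0"

```text
time: 6.6
tool_pos: [478.2, -41.5, 30.1]
tcp_rot: [3.141, 0.0, -0.064]
contact_force: [0.3, -1.2, -7.3]
grip_width: 45.6
finger_force: 30.0
```

step_arm:
  series: "1 0.2 0 0 0 0 0; 1 0.4 0 0 0 0 0; 1 0.6 0 0 0 0 0; 1 0.7 0 0 0 0 0; 1 0.7 0 0 0 0 0; 1 0.7 0 0 0 0 0"

```text
time: 7.2
tool_pos: [533.1, -44.9, 30.1]
tcp_rot: [3.142, 0.001, -0.064]
contact_force: [-0.0, -0.3, -8.8]
grip_width: 45.8
finger_force: 30.0
```

```bash
python3 -c "
from h import *
T0=np.array([477.9,-42,94.3]);a=-.064;x=np.array([np.cos(a),np.sin(a)]);y=np.array([np.sin(a),-np.cos(a)])
g=T0[:2]+86.2*x+.7*y;go([*g,26],-.065)
print(readout.get_obs()['contact_force'])"
```

```text
now [533.1 -44.9  30.1] [ 3.1416e+00  9.0000e-04 -6.4300e-02] mm [30.9  1.3  4.1] shift [0.3863 0.0168 0.0509] turn [0.      0.00014 0.00011]
[-0.02456377 -0.26187303 -8.80886002]
```

step_arm:
  series: "1 0 0 0.02 0 0 0; 1 0.13 0.008 0.02 0 0 0; 1 0.26 0.016 0.02 0 0 0; 1 0.385 0.016 0.02 0 0 0; 1 0.385 0.016 0.02 0 0 0; 1 0.385 0.016 0.02 0 0 0; 1 0.385 0.016 0.05 0 0 0; 1 0.385 0.016 0.05 0 0 0; 1 0.385 0.016 0.05 0 0 0"

```text
time: 8.1
tool_pos: [564.0, -48.1, 26.1]
tcp_rot: [-3.142, 0.001, -0.064]
contact_force: [-2.9, 1.1, -2.5]
grip_width: 45.7
finger_force: 30.0
```

```bash
python3 - <<'E'
from h import *
np.set_printoptions(precision=2,suppress=True)
o=readout.get_obs();print(o["tool_pos"],o["contact_force"])
c=vision.capture("wrist");save(c,"w4.png")
for n in("scene","side"):
    c=vision.capture(n);P=cloud(c);F=c["frame"].astype(int);r,g,b=F[...,0],F[...,1],F[...,2];X,Y,Z=P[...,0],P[...,1],P[...,2]
    m=(abs(X-600)<60)&(abs(Y+50)<50)&(r>200)&(g<150)&(b<90);print(n,m.sum(),P[m].mean(0))
E
```

```text
[563.95 -48.13  26.11] [-2.94  1.12 -2.46]
scene 77 [622.71 -53.4   76.54]
side 45 [624.43 -49.26  77.71]
```

View pics/w4.png

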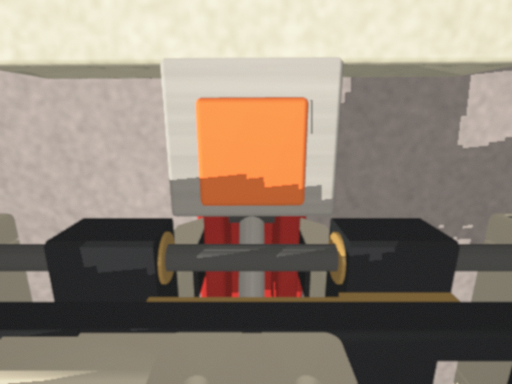

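The jack stands on the ledge. The pad spans columns 197–307 and rows 97–206, centred in column with the jack. I'll check the fore-aft error before letting go.

```bash
python3 - <<'E'
from h import *
np.set_printoptions(precision=2,suppress=True)
o=readout.get_obs();c=vision.capture("wrist")
Rm=R.from_euler('xyz',o["tcp_rot"]).as_matrix()
for uv in[(197,97),(307,97),(200,206),(305,206)]:print(Rm.T@(onz(c,uv,76,o)-o["tool_pos"]))
E
```

```text
[ 73.72 -19.93 -50.  ]
[ 73.73  18.91 -50.  ]
[ 33.38 -20.66 -49.96]
[ 33.38  20.09 -49.96]
```

Saddle at tool (54.3, -0.3), pad at (53.6, -0.4): centred within 1 mm. Release and rise.

step_arm:
  series: "-1 0 0 0 0 0 0; -1 0 0 0 0 0 0; -1 0 0 0 0 0 0; -1 0 0 0 0 0 0; -1 0 0 0 0 0 0; -1 0 0 0 0 0 0; -1 0 0 -0.2 0 0 0; -1 0 0 -0.6 0 0 0; -1 0 0 -1 0 0 0"

```text
time: 9.2
tool_pos: [564.1, -48.2, 106.3]
tcp_rot: [-3.141, 0.002, -0.065]
contact_force: [0.3, -0.6, 0.8]
grip_width: 91.7
finger_force: 0.0
```

step_arm:
  series: "-1 0 0 -0.5 0 0 0; 1 0 0 -0.8 0 0 0; 1 -0.5 0 -0.9 0 0 0; 1 -1 0 -0.9 0 0 0; 1 -1 0 -0.9 0 0 0; 1 -1 0 -0.9 0 0 0; 1 -1 0 -0.9 0 0 0; 1 -1 0 -0.9 0 0 0"

```text
time: 10.0
tool_pos: [485.7, -43.3, 177.9]
tcp_rot: [3.141, -0.001, -0.064]
contact_force: [-0.2, 0.6, -0.7]
grip_width: 40.1
finger_force: 0.0
```

```bash
python3 - <<'E'
from h import *
np.set_printoptions(precision=1,suppress=True)
a=-.064;x=np.array([np.cos(a),np.sin(a)])
print(readout.get_obs()["grip_width"])
for n in("scene","side"):
    c=vision.capture(n);P=cloud(c);F=c["frame"].astype(int);r,g,b=F[...,0],F[...,1],F[...,2];X,Y,Z=P[...,0],P[...,1],P[...,2]
    m=(abs(X-480)<60)&(abs(Y+42)<60)&(r>150)&(g>130)&(b<90)&(Z>40);
    if m.sum()>5:print(n,m.sum(),cv2.minAreaRect(P[m][:,:2].astype(np.float32)),np.median(Z[m]))
    print([(d["p"],onz(c,d["position"],107)) for d in models.pinpoint(c,"handle_bar")],[(d["p"],onz(c,d["position"],30)) for d in models.pinpoint(c,"jack_middle")])
    save(c,n+"5.png")
mid=np.array([563.95,-48.1])-5.7*x;b=mid-84*x;print(mid,b)
go([*b,125],-.065)
E
```

```text
40.13159314649512
scene 60 ((477.4479675292969, -43.34034729003906), (60.93457794189453, 14.631447792053223), 85.8858642578125) 112.77415955510855
[(0.54, array([467.4, -29.9, 107. ])), (0.44, array([ 260.9, -446.4,  107. ]))] [(0.81, array([ 331.4, -469.8,   30. ])), (0.58, array([560.1, -44.5,  30. ]))]
side 93 ((471.4397277832031, -42.628753662109375), (70.6802749633789, 14.142940521240234), 83.19307708740234) 113.65633945545437
[(0.72, array([540.1,   9.2, 107. ])), (0.47, array([474.1, -37.2, 107. ])), (0.43, array([ 246.9, -443.7,  107. ])), (0.39, array([ 516.3, -303.1,  107. ]))] [(0.66, array([ 328.2, -474.9,   30. ])), (0.58, array([565.4, -52.1,  30. ]))]
[558.3 -47.7] [474.4 -42.4]
now [484.9 -43.1 177.7] [ 3.1  0.  -0.1] mm [-10.5  -0.1  52.7] shift [-0.1 -0.   0.7] turn [0. 0. 0.]
```

step_arm:
  series: "1 -0.13 0 0.2 0 0 0; 1 -0.13 0 0.4 0 0 0; 1 -0.13 0 0.66 0 0 0; 1 -0.13 0 0.66 0 0 0; 1 -0.13 0 0.66 0 0 0; 1 -0.13 0 0.66 0 0 0"

```text
time: 10.9
tool_pos: [475.0, -42.6, 126.1]
tcp_rot: [3.141, -0.002, -0.064]
contact_force: [0.2, 0.1, -0.4]
grip_width: 0.4
finger_force: 0.0
```

```bash
python3 - <<'E'
from h import *
o=readout.get_obs();print(o["grip_width"],o["contact_force"]);go([474.4,-42.4,115],-.064)
p=o["tool_pos"]
for t in np.arange(0,.66,.065):
    f=.5-t;print(round(t,3),round(-(130*np.cos(f)-114.1)/80-(p[0]-474.4)/80,3),round((p[2]-53-130*np.sin(f))/80,3))
E
```

```text
0.406048373708291 [ 0.20985477  0.11092531 -0.42851675]
now [475.  -42.6 126.1] [ 3.1412e+00 -1.7000e-03 -6.4500e-02] mm [-0.7 -0.2 11.1] shift [-0.0083 -0.0021  0.1383] turn [ 6.0e-05 -2.7e-04 -7.0e-05]
0.0 -0.008 0.134
0.065 -0.055 0.229
0.13 -0.097 0.326
0.195 -0.132 0.425
0.26 -0.16 0.527
0.325 -0.182 0.63
0.39 -0.197 0.735
0.455 -0.205 0.84
0.52 -0.206 0.946
0.585 -0.201 1.051
0.65 -0.188 1.156
```

step_arm:
  series: "1 -0.008 0 0.1 0 0 0; 1 -0.008 0 0.134 0 0 0; 1 -0.032 0 0.18 0 0 0; 1 -0.055 0 0.23 0 0 0; 1 -0.077 0 0.278 0 0 0; 1 -0.097 0 0.326 0 0 0; 1 -0.115 0 0.375 0 0 0; 1 -0.132 0 0.425 0 0 0; 1 -0.147 0 0.476 0 0 0; 1 -0.16 0 0.527 0 0 0; 1 -0.171 0 0.578 0 0 0; 1 -0.182 0 0.63 0 0 0; 1 -0.19 0 0.682 0 0 0; 1 -0.197 0 0.735 0 0 0; 1 -0.197 0 0.735 0 0 0; 1 -0.197 0 0.735 0 0 0"

```text
time: 12.5
tool_pos: [458.2, -41.3, 66.2]
tcp_rot: [-3.141, 0.001, -0.064]
contact_force: [-3.9, 0.5, 4.3]
grip_width: 0.6
finger_force: 2.3
```

```bash
cat > k.py <<'E'
from h import *
np.set_printoptions(precision=2,suppress=True)
o=readout.get_obs();print(o["time"],o["tool_pos"],o["contact_force"],o["moment"])
for n in("scene","side"):
    c=vision.capture(n);P=cloud(c);F=c["frame"].astype(int);r,g,b=F[...,0],F[...,1],F[...,2];X,Y,Z=P[...,0],P[...,1],P[...,2]
    m=(abs(X-610)<70)&(abs(Y+50)<50)&(r>190)&(g<150)&(b<90);m2=(r>110)&(g<60)&(b<60)&(Z<16)&(abs(Y+45)<70)&(X<620)
    m3=(abs(X-470)<60)&(abs(Y+42)<60)&(r>150)&(g>130)&(b<90)&(Z>15)
    print(n,"pad",m.sum(),np.median(P[m],0),"base",cv2.minAreaRect(P[m2][:,:2].astype(np.float32)) if m2.sum() else 0,"bar",np.median(P[m3],0))
    save(c,n+"_k%.1f.png"%o["time"])
E
python3 k.py
```

```text
12.5 [458.18 -41.32  66.22] [-3.87  0.5   4.33] [0.1  0.69 0.01]
scene pad 112 [622.55 -51.85 100.66] base ((493.47698974609375, -44.73517990112305), (68.0531997680664, 84.2459716796875), 86.91043853759766) bar [464.76 -23.69  62.15]
side pad 114 [617.77 -49.5  101.85] base ((532.927001953125, -40.465511322021484), (68.21338653564453, 172.83810424804688), 88.58946228027344) bar [458.62  -8.4   58.2 ]
```

step_arm:
  series: "1 -0.005 0 0.05 0 0 0; 1 -0.008 0 0.105 0 0 0; 1 -0.009 0 0.16 0 0 0; 1 -0.009 0 0.211 0 0 0; 1 -0.007 0 0.264 0 0 0; 1 -0.004 0 0.316 0 0 0; 1 0.003 0 0.37 0 0 0; 1 0.009 0 0.42 0 0 0; 1 0.009 0 0.44 0 0 0; 1 0.009 0 0.44 0 0 0; 1 0.009 0 0.44 0 0 0; 1 0.009 0 0.44 0 0 0"

```text
time: 13.8
tool_pos: [459.4, -41.5, 32.1]
tcp_rot: [3.141, -0.001, -0.064]
contact_force: [-7.7, 0.7, 20.1]
grip_width: 0.3
finger_force: 9.7
```

```bash
python3 k.py
```

```text
13.8 [459.38 -41.49  32.06] [-7.66  0.75 20.08] [ 0.16  1.4  -0.04]
scene pad 115 [624.64 -51.8  121.69] base ((491.8736267089844, -44.30311584472656), (67.39378356933594, 73.49783325195312), 86.39038848876953) bar [465.26 -20.46  28.04]
side pad 102 [621.49 -51.5  123.59] base ((535.1909790039062, -19.073814392089844), (24.988069534301758, 171.45103454589844), 83.41011810302734) bar [462.36  -8.72  23.87]
```

step_arm:
  series: "1 0 0 -0.02 0 0 0; 1 -0.006 0 -0.07 0 0 0; 1 -0.013 0 -0.124 0 0 0; 1 -0.018 0 -0.23 0 0 0; 1 -0.017 0 -0.335 0 0 0; 1 -0.009 0 -0.44 0 0 0; 1 0.006 0 -0.54 0 0 0; 1 0.028 0 -0.645 0 0 0; 1 0.055 0 -0.75 0 0 0; 1 0.09 0 -0.85 0 0 0; 1 0.13 0 -0.95 0 0 0; 1 0.13 0 -0.95 0 0 0"

```text
time: 15.1
tool_pos: [469.8, -42.2, 107.9]
tcp_rot: [3.141, 0.0, -0.064]
contact_force: [0.4, 0.4, 2.2]
grip_width: 0.5
finger_force: 1.0
```

step_arm:
  series: "1 0.02 0 -0.05 0 0 0; 1 0.045 0 -0.1 0 0 0; 1 0.045 0 -0.2 0 0 0; 1 0.045 0 -0.24 0 0 0; 1 0.045 0 -0.24 0 0 0; 1 0.045 0 -0.24 0 0 0; 1 0.045 0 -0.24 0 0 0; 1 0.045 0 -0.24 0 0 0; 1 0.045 0 -0.24 0 0 0"

```text
time: 16.0
tool_pos: [473.1, -42.4, 126.1]
tcp_rot: [-3.142, 0.0, -0.065]
contact_force: [0.5, -0.5, -0.4]
grip_width: 0.1
finger_force: 0.0
```

```bash
python3 k.py; python3 -c "
from h import *
go([474.4,-42.4,115],-.064)
import glob;s=sorted(glob.glob('pics/s*_k*'),key=lambda f:__import__('os').path.getmtime(f))[-2:]
a=cv2.imread(s[0])[150:290,130:310];b=cv2.imread(s[1])[100:240,170:350]
cv2.imwrite('pics/z6.png',cv2.resize(np.hstack([a,b]),None,fx=2.2,fy=2.2,interpolation=2))"
```

```text
16.0 [473.13 -42.37 126.11] [ 0.53 -0.5  -0.44] [ 0.04 -0.02 -0.04]
scene pad 108 [617.42 -53.14  76.45] base ((498.5178527832031, -45.41889190673828), (68.17345428466797, 104.92455291748047), 85.83854675292969) bar [478.45 -31.89 112.11]
side pad 123 [615.56 -49.97  77.51] base ((532.9039306640625, -45.79684066772461), (72.08216857910156, 171.56710815429688), 86.39521789550781) bar [474.48 -11.13 113.3 ]
now [473.2 -42.4 126.2] [ 3.1415e+00  2.0000e-04 -6.4500e-02] mm [ 1.2 -0.  11.2] shift [ 0.0151 -0.0005  0.14  ] turn [ 1.e-05  4.e-05 -8.e-05]
```

View pics/z6.png

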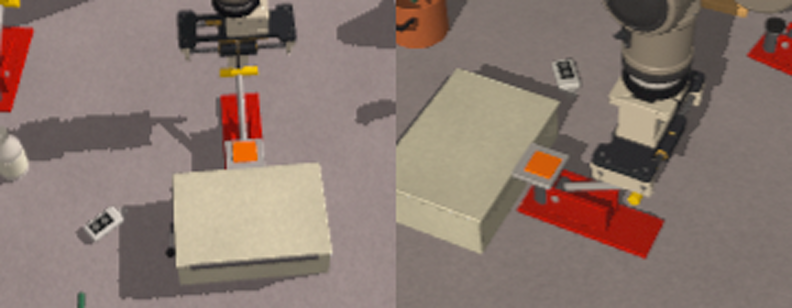

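The lid is shut again (pad top at 76 mm) and the handle fully up (bar at 112 mm). I'll check quickly whether the jack crept, comparing pictures from before and after the stroke.

```bash
python3 - <<'E'
from h import *
for n,(y0,y1,x0,x1) in{"scene":(180,225,225,260),"side":(175,225,220,310)}.items():
    def red(f):
        i=cv2.imread(f)[y0:y1,x0:x1].astype(int);m=(i[...,2]>100)&(i[...,1]<60)&(i[...,0]<60);return m
    a,b=red(f"pics/{n}5.png"),red(f"pics/{n}_k16.0.png");A,B=np.argwhere(a),np.argwhere(b)
    print(n,len(A),len(B),A.mean(0),B.mean(0),(a^b).sum(),A.min(0),A.max(0),B.min(0),B.max(0))
E
```

```text
scene 274 276 [23.24817518 13.47810219] [23.30072464 13.44927536] 2 [13  5] [44 23] [13  5] [44 23]
side 1082 1081 [23.47689464 40.47781885] [23.46716004 40.453284  ] 1 [2 5] [41 71] [2 5] [41 71]
```

The jack has not moved. Second stroke.

step_arm:
  series: "1 0.015 0 0.1 0 0 0; 1 0.015 0 0.134 0 0 0; 1 -0.009 0 0.18 0 0 0; 1 -0.032 0 0.23 0 0 0; 1 -0.054 0 0.278 0 0 0; 1 -0.074 0 0.326 0 0 0; 1 -0.092 0 0.375 0 0 0; 1 -0.109 0 0.425 0 0 0; 1 -0.124 0 0.476 0 0 0; 1 -0.137 0 0.527 0 0 0; 1 -0.148 0 0.578 0 0 0; 1 -0.159 0 0.63 0 0 0; 1 -0.167 0 0.682 0 0 0; 1 -0.174 0 0.735 0 0 0"

```text
time: 17.5
tool_pos: [458.6, -41.3, 67.2]
tcp_rot: [-3.142, 0.001, -0.064]
contact_force: [-4.5, 0.1, 4.5]
grip_width: 0.4
finger_force: 2.5
```

step_arm:
  series: "1 -0.005 0 0.05 0 0 0; 1 -0.008 0 0.105 0 0 0; 1 -0.009 0 0.16 0 0 0; 1 -0.009 0 0.211 0 0 0; 1 -0.007 0 0.264 0 0 0; 1 -0.004 0 0.316 0 0 0; 1 0.003 0 0.37 0 0 0; 1 0.009 0 0.42 0 0 0; 1 0.009 0 0.44 0 0 0; 1 0.009 0 0.44 0 0 0; 1 0.009 0 0.44 0 0 0; 1 0.009 0 0.44 0 0 0; 1 0.009 0 0.44 0 0 0; 1 0.009 0 0.44 0 0 0; 1 0.009 0 0.44 0 0 0; 1 0.009 0 0.44 0 0 0"

```text
time: 19.1
tool_pos: [460.2, -41.5, 32.8]
tcp_rot: [3.141, -0.0, -0.064]
contact_force: [-6.0, 0.9, 12.2]
grip_width: 0.2
finger_force: 6.3
```

```bash
python3 k.py; python3 -c "
from h import *
import glob,os;s=sorted(glob.glob('pics/s*_k*'),key=os.path.getmtime)[-2:]
a=cv2.imread(s[0])[150:290,130:310];b=cv2.imread(s[1])[100:240,170:350]
cv2.imwrite('pics/z7.png',cv2.resize(np.hstack([a,b]),None,fx=2.2,fy=2.2,interpolation=2))"
```

```text
19.1 [460.21 -41.55  32.75] [-6.04  0.89 12.16] [ 0.08  1.07 -0.01]
scene pad 117 [624.96 -51.35 120.47] base ((491.94879150390625, -44.22598648071289), (67.55734252929688, 62.35042190551758), 86.38975524902344) bar [462.71 -19.73  26.19]
side pad 101 [621.32 -48.81 123.4 ] base ((527.9722900390625, -23.729690551757812), (179.93734741210938, 65.17848205566406), 10.8428955078125) bar [460.92  -9.47  24.08]
```

View pics/z7.png

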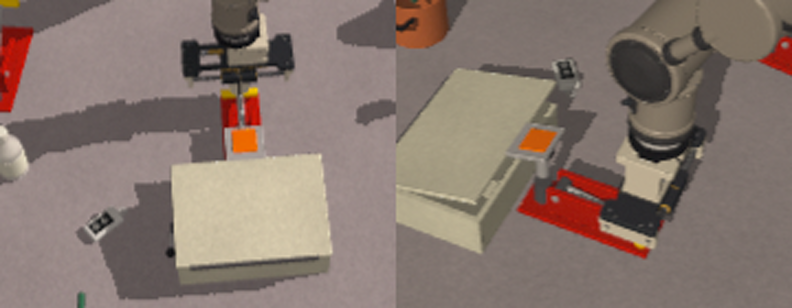

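The lid is raised and rests on the saddle column at (540,180) in the side half. The bar is held at its stop (12 N, above the 5 N needed). Handing in.

```bash
python3 -c "
from h import *
print(order.close_job())"
```

```text
the job is handed in; nothing more can be done
None
```

The job is handed in: the jack stands under the pad, centred to within 1 mm, and after one full stroke down and back up the second is held at its stop (12 N), with the raised lid resting on the saddle.

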